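Fetch the chocolate cake from behind the biscuit tubs

ROBOT

A 6-joint arm with a two-finger parallel gripper is mounted at the origin on the work surface. World frame = base frame: x ahead of the robot, y to its left, z up, the work surface at z = 0. Lengths are in m, angles in rad, forces in N, time in s.
With the tool pointing down it reaches from about 0.35 to 0.975 m from the base axis. Payload 7.1 kg.
Tool frame: the origin (TCP) lies at the very end of the fingers, on their centre line; the grasp point (between the pads) lies 19 mm behind it; y points along the fingers, z is the direction in which the jaws open and shut, and the axes are right-handed (so a half turn about y gives the same grasp; the last joint's range is limited). The gripper opens to 88 mm and grips with 3 to 60 N. Pads are 20 mm wide; open, the fingers measure 115 mm over their backs; the gripper's body (75 mm by 178 mm) begins 61 mm behind the grasp point.
Start: joints at [-1.212, 0.423, 1.63, -0, 1.089, -0.019], TCP at [0.231, -0.581, 0.223] pointing down, gripper open.
Joint ranges: [-3, 3], [-0.9, 2.11], [0.09, 2.58], [-1.31, 4.45], [0.11, 2.69], [-2.54, 2.54]. Speed limits (rad/s): [2.39, 2.39, 3.01, 3.14, 3.14, 3.14].

INTERFACE

Orientations are given as [roll, pitch, yaw] about the fixed x, y, z axes, in that order (R = Rz(yaw) Ry(pitch) Rx(roll)).
In Python, from plant import bot gives the robot as it stands.
- The arm moves only by the shell command python3 -m handwheel 'ROWS' [OPENING] [FORCE]. ROWS is JSON, one flat list of numbers, 6 for each row, row after row: the shift along the world's x, y, z as a fraction of full scale, then the turn, a rotation vector about the world's x, y, z as a fraction of full scale. In form: [tx, ty, tz, ax, ay, az, tx, ty, tz, ax, ay, az, ...]. A call has 1 to 8 rows; each row shifts and turns the commanded pose from where the row before left it; what a row does not reach is not made up. Full scale, the value 1, is 0.025 m for a shift and 6 degrees for a turn. A row lasts 1/12 s, in which the tool goes at most 41.7 mm and 7.16 degrees, less where a joint would pass 70% of its speed; a pose out of reach is approached as far as the arm can. A call with a number of a shift or a turn outside -1 to 1 is refused whole. A call with a gripper value outside its range is refused whole. OPENING is the closure, from 0 (fully open) to 1 (shut), set as the call begins (- or left out, the last holds). The fingers move at their own pace and stop on an object; FORCE is the grip in N (left out, the last holds). Time passes only in rows, so rows that do not move let the fingers close. It gives the time, the measured TCP pose, the force and the opening at its end, in the units of the state.
- bot.get_obs(): the state, without advancing time (a new reading comes with each control period).
- bot.get_image(name): name is "side" or "top" or "wrist"; returns a dict with "color" (420x560x3 uint8, blue, green, red), "K" (3x3 intrinsics, pixels), "dist" ([k1, k2, p1, p2, k3] as OpenCV has them; the pictures are not rectified), "rvec" (rotation vector, rad) and "tvec" (3), from world to camera coordinates, as OpenCV has them. Camera axes: x right, y down, z forward; pixel columns grow to the right and rows downward; lengths in m; the calibration is good to about 2 mm. A picture is of the moment at which its call begins. There is no depth.
- bot.finish_job(): hands the job in, once; it reports no verdict.
Trained networks look in the newest picture that a camera, given by its name, has taken for a name from the list of things; names that differ only in an ending like _2 or _b are one class to them, and where a whole thing is asked for, a point or a joint stands for the part that bears it (a point fixed in the world has none). Each returns a list of dicts, best first, with "p" (0 to 1); they miss things now and then, are a little off and sometimes report something else, mostly with a low value. They report only what shows in the picture. A call takes as long as a camera call.
- bot.look_for(camera, query): "xy" ([column, row] in pixels, amid what is visible of it).
- bot.outline_of(camera, query): "mask" (420x560 bool, what is visible of it) and "xy" ([column, row] in pixels, amid what is visible of it).
The state is a dict: "t": time; "joints": joint angles; "qd": joint speeds; "joint_efforts": joint torques, N m; "tcp_pos": TCP position; "tool_rot": TCP orientation; "contact_force": force on the tool from outside, world axes, zero at the start; "wrist_torque": the same for the moment, N m; "grip_width": finger opening in m.
Only numpy, scipy, OpenCV 4.12 (cv2) and the standard library are available. Lean on these libraries where they do the work, as an engineer would, in place of code of your own. Each camera call takes 0.05 s, during which the arm holds its last target.

TASK

A customer wants the chocolate loaf cake, but two biscuit tubs stand right in front of it on the display board: stand those two tubs upright on the steel tray, then lay the chocolate cake flat, lengthwise and in the middle of the white carton, and then put the two tubs back where they stood. Set everything down gently and do not knock anything over. At the end all four tubs must stand upright exactly where they stood at the start, and the golden cake must not be shifted.

Things in the scene. Friction and masses are not known exactly. Their poses are not given: they have to be found in the camera images.
- cake_choc_mid (a point): Centre of a dark brown chocolate loaf cake in a closed rigid clear loaf box: 58 mm (its x) by 150 mm (its y, the long way) by 55 mm high, about 0.4 kg; the point lies half-way up (27.5 mm above its underside), z up. At the start it lies on the display board in the back row; its x points away from the robot. Two of the four tubs stand close in front of it (on the robot's side, one about 45 mm to each side of its middle, with under 15 mm between tub and cake).
- cake_gold_mid (a point): Centre of a golden yellow loaf cake in a closed rigid clear loaf box: 58 mm (its x) by 150 mm (its y, the long way) by 55 mm high, about 0.4 kg; the point lies half-way up (27.5 mm above its underside), z up. At the start it lies on the display board in the back row; its x points away from the robot. The two cakes lie end to end in the back row, in either order; this one stays where it is.
- tub_red_mid (a point): Centre of a round clear plastic biscuit tub with a red lid and light brown biscuits inside: upright cylinder 58 mm across, 125 mm tall, about 0.2 kg. The point lies on its axis, half-way up (62.5 mm above its foot); z up along the axis. At the start it stands on the display board, in the front row of four tubs.
- tub_blue_mid (a point): Centre of a round clear plastic biscuit tub with a blue lid and cream biscuits inside: upright cylinder 58 mm across, 125 mm tall, about 0.2 kg. The point lies on its axis, half-way up (62.5 mm above its foot); z up along the axis. At the start it stands on the display board, in the front row of four tubs.
- tub_green_mid (a point): Centre of a round clear plastic biscuit tub with a green lid and reddish brown biscuits inside: upright cylinder 58 mm across, 125 mm tall, about 0.2 kg. The point lies on its axis, half-way up (62.5 mm above its foot); z up along the axis. At the start it stands on the display board, in the front row of four tubs.
- tub_white_mid (a point): Centre of a round clear plastic biscuit tub with a white lid and dark brown biscuits inside: upright cylinder 58 mm across, 125 mm tall, about 0.2 kg. The point lies on its axis, half-way up (62.5 mm above its foot); z up along the axis. At the start it stands on the display board, in the front row of four tubs.
- tray: Fixed shallow dark grey steel tray, 210 mm (its x) by 136 mm (its y), on the counter to one side of the display board; origin at the centre of its underside, z up. Its floor is 3 mm above the counter, its rim 12 mm high and 3 mm thick. There is room for two tubs, one towards each end.
- carton: Fixed empty open white cardboard carton with a cream liner, 210 mm (its x, lengthwise) by 136 mm (its y), on the counter to the other side of the display board; origin at the centre of its underside, z up. Its floor is 4 mm above the counter, its walls 18 mm high and 3 mm thick.
- board: Fixed grey laminate display board, 210 mm (its x, away from the robot) by 360 mm (its y) by 12 mm thick, on which the tubs (front row, 90 mm apart) and cakes (back row) stand; origin at the centre of its underside, z up. Four small blank price cards stand along its front edge, up to 40 mm above the counter and about 25 mm clear of the tubs.

How it is judged:
By the outcome, as a careful person would: the job done as asked, in the order asked, and still so for the second after the job is handed in, with the robot touching nothing.
It also fails if it takes over 128 s, if anything falls off the work surface, if the arm or the gripper's body presses on something with over 40 N, if the wrist force passes 120 N, or if a joint passes its speed limit or range.

## Working session

There is one attempt and no reset: what is moved stays moved. The work goes in short steps, Python scripts to look and compute and a shell command to move; the robot and the scene stay as the last step left them, time stands still between calls to the robot, and variables do not carry over. Pictures are saved under pics/ and viewed, and the job is handed in when it is done.

```bash
ls; mkdir -p pics
python3 - <<'E'
from plant import bot
import cv2
o=bot.get_obs(); print(o)
for n in ["side","top","wrist"]:
    im=bot.get_image(n); cv2.imwrite(f"pics/{n}0.png",im["color"]); print(n,im["K"].tolist(),im["dist"],im["rvec"],im["tvec"])
E
```

```text
pics
{'t': 0.0, 'joints': array([-1.21199731e+00,  4.23825892e-01,  1.63070630e+00, -4.06370232e-05,
        1.08858440e+00, -1.90056210e-02]), 'qd': array([ 1.26331727e-03,  1.19099023e-03, -3.39541781e-05, -6.97111430e-04,
        1.45768461e-04,  1.31616293e-03]), 'joint_efforts': array([ 1.77405022e-03, -5.44616890e+01, -2.73658437e+01,  6.45376160e-02,
        2.26931105e-02, -1.31226798e-04]), 'tcp_pos': array([ 0.23036289, -0.58039117,  0.22190462]), 'tool_rot': array([-1.57232067e+00, -7.00632371e-06, -2.76376914e+00]), 'contact_force': array([-0.33377701,  0.30929807, -0.61995242]), 'wrist_torque': array([ 0.00643862, -0.01471551, -0.02096284]), 'grip_width': 0.08755939715157966}
side [[514.8705455081789, 0.0, 290.80566396042457], [0.0, 514.8705455081789, 203.02105980950395], [0.0, 0.0, 1.0]] [-0.1504992  0.         0.         0.         0.       ] [ 0.27742335 -2.67294581  1.37826745] [0.4972347  0.11450562 1.06097738]
top [[383.3263892746429, 0.0, 282.87726878475166], [0.0, 383.3263892746429, 205.32556644757506], [0.0, 0.0, 1.0]] [0.0244357 0.        0.        0.        0.       ] [ 2.17050912 -2.17993392  0.07101532] [0.01446929 0.53324623 0.95827684]
wrist [[339.5760978038994, 0.0, 280.0522514933561], [0.0, 339.5760978038994, 208.34365117532468], [0.0, 0.0, 1.0]] [-0.003542  0.        0.        0.        0.      ] [-2.39465273  1.62525362  0.23739251] [-0.62419716 -0.03294657  0.39088383]
```

View pics/side0.png

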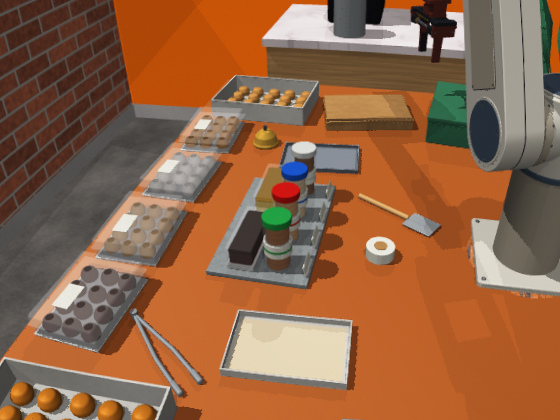

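View pics/top0.png

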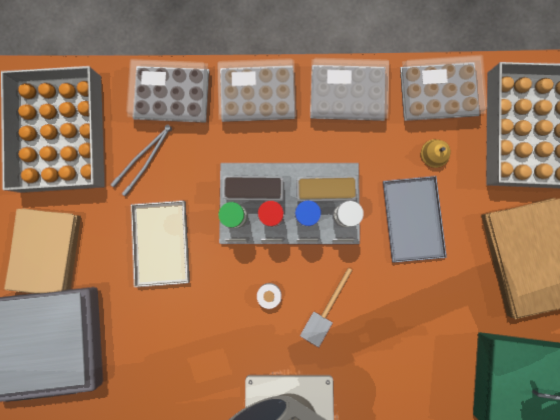

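View pics/wrist0.png

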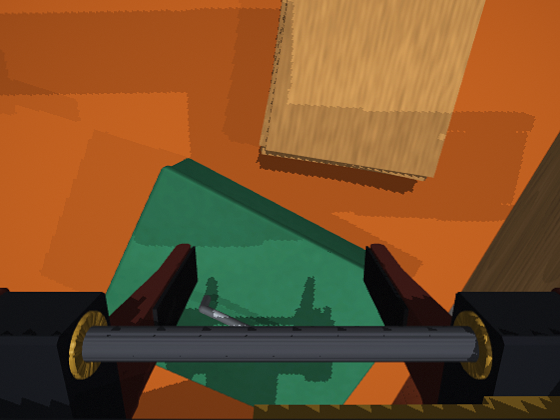

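```bash
cat > h.py <<'E'
import numpy as np, cv2
from scipy.optimize import minimize
from plant import bot
def proj(im,P):
    return cv2.projectPoints(np.asarray(P,float).reshape(-1,1,3),im["rvec"],im["tvec"],im["K"],im["dist"])[0].reshape(-1,2)
def toplane(im,uv,z):
    n=cv2.undistortPoints(np.asarray(uv,float).reshape(-1,1,2),im["K"],im["dist"]).reshape(-1,2)
    R=cv2.Rodrigues(im["rvec"])[0]; t=np.ravel(im["tvec"]); c=-R.T@t
    d=np.c_[n,np.ones(len(n))]@R
    return c+d*((z-c[2])/d[:,2])[:,None]
def box(x,y,yaw,lx,ly,z0,z1):
    p=np.array([[sx*lx/2,sy*ly/2] for sx in(-1,1) for sy in(-1,1)])
    c,s=np.cos(yaw),np.sin(yaw); p=p@np.array([[c,s],[-s,c]])+[x,y]
    return np.vstack([np.c_[p,np.full(4,z)] for z in(z0,z1)])
def cyl(x,y,z0,z1,r=.029):
    a=np.linspace(0,2*np.pi,40,endpoint=False)
    return np.vstack([np.c_[x+r*np.cos(a),y+r*np.sin(a),np.full(40,z)] for z in(z0,z1)])
S=4
def sil(im,P):
    h=cv2.convexHull(((proj(im,P)+.5)*S*16-8).round().astype(np.int32))
    m=np.zeros((420*S,560*S),np.uint8); cv2.fillConvexPoly(m,h,1,shift=4); return m
def fit(views,shape,x0,st):
    ms=[(im,cv2.resize(m.astype(np.uint8),None,fx=S,fy=S,interpolation=cv2.INTER_NEAREST)) for im,m in views]
    def f(p):
        e=0
        for im,m in ms:
            s=sil(im,shape(*p)); e+=1-(s&m).sum()/max(1,(s|m).sum())
        return e/len(ms)
    n=len(x0); sim=np.vstack([x0]+[np.array(x0)+np.eye(n)[i]*st[i] for i in range(n)])
    r=minimize(f,x0,method="Nelder-Mead",options=dict(initial_simplex=sim,xatol=2e-4,fatol=1e-4))
    return r.x,1-r.fun
E
python3 - <<'E'
from h import *
ims={n:bot.get_image(n) for n in("top","side")}
for q in ["cake_choc_mid","cake_gold_mid","tub_green_mid","tub_red_mid","tub_blue_mid","tub_white_mid","tray","carton","board"]:
    out=[]
    for n in ims:
        d=bot.outline_of(n,q)
        print(q,n,[(round(k["p"],2),np.round(k["xy"]).tolist(),int(k["mask"].sum())) for k in d[:2]])
        if d: out.append((n,d[0]["mask"],d[0]["xy"]))
    z0=.012 if "mid" in q else 0
    h={"cak":.055,"tub":.125,"tra":.012,"car":.018,"boa":.012}[q[:3]]
    for sel in (["top"],["side"],["top","side"]):
        v=[(ims[n],m) for n,m,_ in out if n in sel]
        if len(v)<len(sel): continue
        n,m,xy=[o for o in out if o[0] in sel][0]
        g=toplane(ims[n],[xy],z0+h*.6)[0]
        if q[:3]=="tub": r=fit(v,lambda x,y:cyl(x,y,z0,z0+h),g[:2],[.01,.01])
        else:
            lx,ly={"cak":(.058,.15),"tra":(.21,.136),"car":(.21,.136),"boa":(.21,.36)}[q[:3]]
            r=fit(v,lambda x,y,a:box(x,y,a,lx,ly,z0,z0+h),[g[0],g[1],0],[.01,.01,.1])
        print("   ",sel,np.round(r[0],4),round(r[1],3))
E
```

```text
cake_choc_mid top [(0.83, [249.0, 192.0], 1454)]
cake_choc_mid side [(0.67, [246.0, 242.0], 1838), (0.46, [301.0, 179.0], 782)]
    ['top'] [ 0.5756  0.0875 -0.0055] 0.915
    ['side'] [0.5832 0.0898 0.1344] 0.843
    ['top', 'side'] [0.577  0.0878 0.0099] 0.852
cake_gold_mid top [(0.61, [326.0, 186.0], 1514)]
cake_gold_mid side [(0.56, [265.0, 187.0], 778)]
    ['top'] [ 0.5732 -0.0949 -0.006 ] 0.943
    ['side'] [ 0.5955 -0.1283  0.1846] 0.555
    ['top', 'side'] [ 0.5729 -0.0949  0.0229] 0.704
tub_green_mid top [(0.64, [239.0, 214.0], 632)]
tub_green_mid side [(0.92, [278.0, 240.0], 1858)]
    ['top'] [0.5062 0.1296] 0.947
    ['side'] [0.5071 0.1301] 0.956
    ['top', 'side'] [0.5064 0.1301] 0.947
tub_red_mid top [(0.23, [158.0, 243.0], 4309)]
tub_red_mid side [(0.79, [290.0, 202.0], 991)]
    ['top'] [0.4216 0.3165] 0.216
    ['side'] [0.5099 0.0375] 0.587
    ['top', 'side'] [0.4216 0.3165] 0.108
tub_blue_mid top [(0.61, [307.0, 215.0], 561)]
tub_blue_mid side [(0.82, [300.0, 179.0], 801)]
    ['top'] [ 0.5069 -0.0435] 0.942
    ['side'] [ 0.5093 -0.0441] 0.522
    ['top', 'side'] [ 0.5074 -0.0434] 0.725
tub_white_mid top [(0.61, [347.0, 217.0], 634)]
tub_white_mid side [(0.82, [307.0, 161.0], 808)]
    ['top'] [ 0.5055 -0.1395] 0.928
    ['side'] [ 0.5069 -0.1409] 0.588
    ['top', 'side'] [ 0.5059 -0.1396] 0.756
tray top [(0.57, [413.0, 219.0], 4441)]
tray side [(0.89, [334.0, 158.0], 1462)]
    ['top'] [ 0.4985 -0.3237  0.0943] 0.971
    ['side'] [ 0.4999 -0.3213  0.0856] 0.633
    ['top', 'side'] [ 0.4992 -0.3229  0.0849] 0.799
carton top [(0.56, [157.0, 244.0], 4426)]
carton side [(0.72, [292.0, 200.0], 963), (0.67, [288.0, 349.0], 8386)]
    ['top'] [0.439  0.3286 0.0647] 0.957
    ['side'] [ 0.4928 -0.0807 -1.0648] 0.27
    ['top', 'side'] [0.439  0.3286 0.0647] 0.479
board top []
board side [(0.88, [297.0, 253.0], 4299)]
    ['side'] [ 0.5423 -0.0018 -0.006 ] 0.43
```

Run:
```python
from h import *
im=bot.get_image("top"); c=im["color"]; hsv=cv2.cvtColor(c,cv2.COLOR_BGR2HSV)
for n,px in dict(green=(232,214),red=(270,213),blue=(308,212),white=(350,213)).items():
    m=cv2.inRange(c,np.array(c[px[1],px[0]],int)-45,np.array(c[px[1],px[0]],int)+45)
    w=np.zeros_like(m); cv2.circle(w,px,17,255,-1); m&=w
    k,l,st,ce=cv2.connectedComponentsWithStats(m); i=l[px[1],px[0]]
    (cx,cy),r=cv2.minEnclosingCircle(np.argwhere(l==i)[:,::-1].astype(np.float32))
    print(n,st[i],ce[i],(cx,cy,r),toplane(im,[ce[i],(cx,cy)],.137).round(4)[:,:2].tolist(), c[px[1],px[0]])
x,y=210,155
cv2.imwrite("pics/topz.png",cv2.resize(c[y:y+100,x:x+160],None,fx=5,fy=5,interpolation=cv2.INTER_CUBIC))
```

```text
green [219 202  25  25 502] [230.8247012  214.12350598] (230.8142852783203, 214.1857147216797, 12.782245635986328) [[0.5049, 0.1279], [0.5048, 0.1279]] [ 89 171  70]
red [258 201  25  25 491] [270.0610998  212.87372709] (270.0362243652344, 212.6884002685547, 12.483591079711914) [[0.5073, 0.0395], [0.5077, 0.0396]] [ 45  49 211]
blue [295 201  26  24 488] [307.51434426 212.57581967] (307.525146484375, 212.8427734375, 12.660099983215332) [[0.5076, -0.0446], [0.507, -0.0446]] [212 103  57]
white [338 201  25  25 493] [349.9979716  213.05882353] (349.8846130371094, 213.3076934814453, 12.641314506530762) [[0.5061, -0.1397], [0.5055, -0.1394]] [225 226 224]
```

View pics/topz.png

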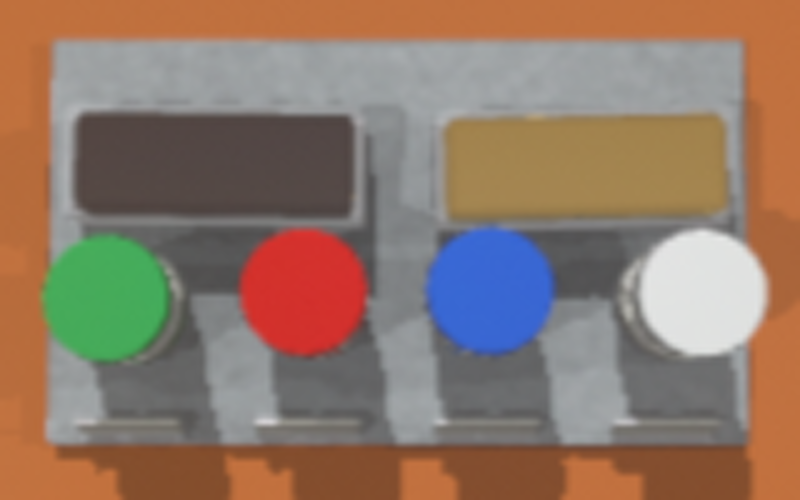

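```bash
python3 -m handwheel '[0.4,0.88,0,0,0,0.4,0.4,0.88,0,0,0,0.4,0.4,0.88,0,0,0,0.4,0.4,0.88,0,0,0,0.4,0.4,0.88,0,0,0,0.4,0.4,0.88,0,0,0,0.4,0.4,0.88,0,0,0,0.4,0.4,0.88,0,0,0,0.4]' 0
```

```text
t: 1.87
tcp_pos: [0.3109, -0.4039, 0.2228]
tool_rot: [-1.57, 0.0, -2.427]
contact_force: [-0.2, -0.6, 0.6]
grip_width: 0.0881
```

```bash
python3 -m handwheel '[0.4,0.9,0,0,0,0.41,0.4,0.9,0,0,0,0.41,0.4,0.9,0,0,0,0.41,0.4,0.9,0,0,0,0.41,0.4,0.9,0,0,0,0.41,0.4,0.9,0,0,0,0.41,0.4,0.9,0,0,0,0.41,0.4,0.9,0,0,0,0.41]'
python3 -m handwheel '[0.4,0.9,0,0,0,0.41,0.4,0.9,0,0,0,0.41,0.4,0.9,0,0,0,0.41,0.4,0.9,0,0,0,0.41,0.4,0.9,0,0,0,0.41,0.4,0.9,0,0,0,0.41,0.4,0.9,0,0,0,0.41,0.4,0.9,0,0,0,0.41]'
```

```text
t: 2.53
tcp_pos: [0.391, -0.2238, 0.2229]
tool_rot: [-1.57, 0.0, -2.083]
contact_force: [0.3, -1.1, 0.7]
grip_width: 0.0879
t: 3.2
tcp_pos: [0.471, -0.0437, 0.2229]
tool_rot: [-1.57, -0.0, -1.74]
contact_force: [-0.6, -0.6, 0.0]
grip_width: 0.0878
```

```bash
python3 -m handwheel '[0.36,0.83,0,0,0,0.4,0.36,0.83,0,0,0,0.4,0.36,0.83,0,0,0,0.4,0.36,0.83,0,0,0,0.4,0,0,0,0,0,0]'
python3 - <<'E'
from h import *
im=bot.get_image("wrist"); cv2.imwrite("pics/w1.png",im["color"])
for q in ["tub_red_mid","cake_choc_mid","tub_green_mid"]:
    print(q,[(round(k["p"],2),np.round(k["xy"]).tolist(),int(k["mask"].sum())) for k in bot.outline_of("wrist",q)[:2]])
R=cv2.Rodrigues(im["rvec"])[0]; print(-R.T@np.ravel(im["tvec"]), R[2]); print(proj(im,[[.5075,.0395,.137],[.506,.129,.137],[.5756,.0875,.067]]))
print(bot.get_obs()["joints"])
E
```

```text
t: 3.62
tcp_pos: [0.5081, 0.0408, 0.223]
tool_rot: [-1.569, 0.001, -1.57]
contact_force: [-0.3, -0.3, 0.4]
grip_width: 0.0873
tub_red_mid [(0.94, [284.0, 206.0], 5266), (0.49, [275.0, 388.0], 2424)]
cake_choc_mid [(0.69, [351.0, 135.0], 10634)]
tub_green_mid [(0.96, [276.0, 90.0], 5630)]
[0.50933305 0.11941101 0.38446069] [ 0.00169302 -0.28369101 -0.95891425]
[[277.0781694  216.73524669]
 [274.71926118  93.44611857]
 [351.25358088 144.0123289 ]]
[ 5.06552058e-02  2.51131576e-01  1.88622223e+00 -3.12725332e-04
  1.00488753e+00  5.50236634e-02]
```

View pics/w1.png

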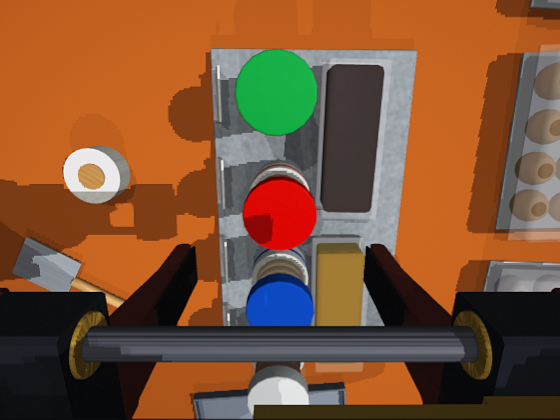

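Run:
```python
from h import *
im=bot.get_image("wrist"); c=im["color"]
for n,px in dict(green=(277,80),red=(280,200)).items():
    hsv=cv2.cvtColor(c,cv2.COLOR_BGR2HSV); h0=int(hsv[px[1],px[0],0])
    d=np.abs((hsv[...,0].astype(int)-h0+90)%180-90); m=((d<8)&(hsv[...,1]>150)).astype(np.uint8)
    w=np.zeros_like(m); cv2.circle(w,(px[0],px[1]+13),55,1,-1); m&=w
    k,l,st,ce=cv2.connectedComponentsWithStats(m); i=l[px[1],px[0]]
    p=np.argwhere(l==i)[:,::-1].astype(float); W=toplane(im,p,.137)[:,:2].astype(np.float32)
    print(n,st[i],W.mean(0),cv2.minEnclosingCircle(W))
d=bot.outline_of("wrist","cake_choc_mid")[0]
g=[.5756,.0875,0]
r=fit([(im,d["mask"])],lambda x,y,a:box(x,y,a,.058,.15,.012,.067),g,[.01,.01,.05]); print(r)
v=c.copy(); h=cv2.convexHull(proj(im,box(*r[0],.058,.15,.012,.067)).round().astype(int)); cv2.polylines(v,[h],True,(0,255,255),1)
v[d["mask"]]=v[d["mask"]]//2+[60,0,60]
cv2.imwrite("pics/w1z.png",cv2.resize(v[40:300,190:450],None,fx=2.3,fy=2.3))
```

```text
green [ 238   43   82   87 5653] [0.5069469  0.13000184] ((0.5070299506187439, 0.12928111851215363), 0.028587959706783295)
red [ 246  171   75   75 4352] [0.5094292  0.04239692] ((0.5090904235839844, 0.04196496680378914), 0.02977648377418518)
(array([ 0.57729989,  0.0870229 , -0.00450588]), np.float64(0.9202016774130993))
```

View pics/w1z.png

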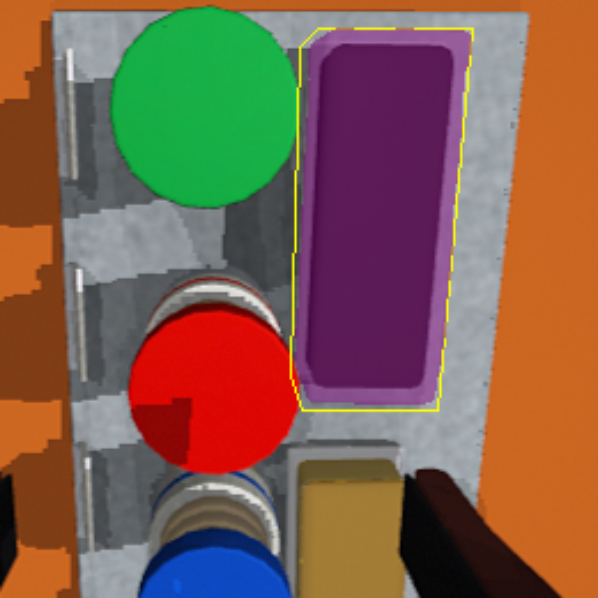

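```bash
python3 -m handwheel '[0,0,-0.9,0,0,0,0,0,-0.9,0,0,0,0,0,-0.9,0,0,0,0,0,-0.9,0,0,0,0,0,-0.9,0,0,0,0,0,-0.7,0,0,0,0,0,-0.5,0,0,0,0,0,0,0,0,0]'
```

```text
t: 4.58
tcp_pos: [0.5046, 0.0372, 0.078]
tool_rot: [-1.575, -0.0, -1.576]
contact_force: [0.0, -0.7, 0.1]
grip_width: 0.0874
```

```bash
python3 -m handwheel '[0,0,0,0,0,0,0,0,0,0,0,0]'; python3 -c "
from h import *
for i in range(3):
    o=bot.get_obs(); print(o['tcp_pos'],o['tool_rot'],o['qd'].round(3))
    bot.get_image('top')"
```

```text
t: 4.75
tcp_pos: [0.507, 0.0377, 0.0809]
tool_rot: [-1.57, 0.0, -1.575]
contact_force: [0.8, 0.0, 0.7]
grip_width: 0.0878
[0.50702117 0.03768049 0.08091434] [-1.56987043e+00  2.49143412e-05 -1.57502233e+00] [ 0.004 -0.011 -0.006  0.001 -0.002 -0.001]
[0.5072692  0.03777401 0.0811903 ] [-1.56913222e+00  7.29818194e-05 -1.57485357e+00] [ 0.003 -0.006 -0.004 -0.001 -0.002  0.   ]
[0.50735763 0.03788555 0.08128828] [-1.56878637e+00  9.36722662e-05 -1.57467914e+00] [ 0.004 -0.     0.001 -0.001 -0.001 -0.001]
```

```bash
python3 -m handwheel '[0.04,0.12,-0.1,0,0,0,0,0,0,0,0,0,0,0,0,0,0,0,0,0,0,0,0,0,0,0,0,0,0,0]'; python3 -m handwheel '[0,0,0,0,0,0,0,0,0,0,0,0,0,0,0,0,0,0,0,0,0,0,0,0,0,0,0,0,0,0,0,0,0,0,0,0,0,0,0,0,0,0,0,0,0,0,0,0]' 1 15
```

```text
t: 5.32
tcp_pos: [0.5076, 0.0412, 0.0777]
tool_rot: [-1.571, 0.0, -1.574]
contact_force: [0.5, 0.0, -0.2]
grip_width: 0.0879
t: 5.98
tcp_pos: [0.5076, 0.0411, 0.0777]
tool_rot: [-1.571, 0.0, -1.574]
contact_force: [0.3, 0.8, -0.8]
grip_width: 0.0577
```

```bash
python3 -m handwheel '[0,0,0.3,0,0,0,0,0,0.7,0,0,0,0,0,0.9,0,0,0,0,0,0.9,0,0,0,0,0,0.9,0,0,0,0,0,0.9,0,0,0,0,0,0.9,0,0,0,0,0,0.7,0,0,0]'
python3 - <<'E'
from h import *
im=bot.get_image("wrist"); cv2.imwrite("pics/w2.png",im["color"]); print(bot.get_obs()["contact_force"])
E
```

```text
t: 6.65
tcp_pos: [0.5075, 0.0411, 0.2348]
tool_rot: [-1.57, 0.0, -1.574]
contact_force: [0.4, -0.5, -2.4]
grip_width: 0.0582
[0.91161557 0.18594594 0.62125805]
```

View pics/w2.png

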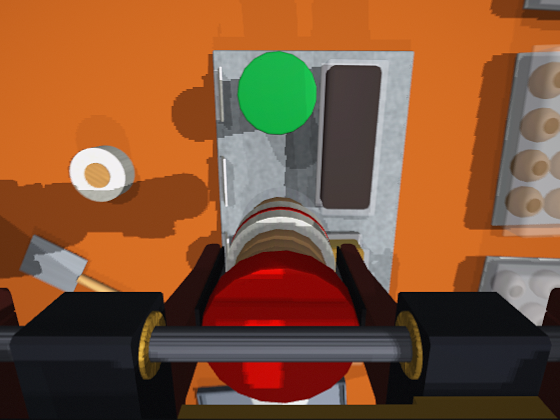

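```bash
python3 -m handwheel '[0.11,-0.5,0,0,0,0,0.11,-0.9,0,0,0,0,0.11,-0.9,0,0,0,0,0.11,-0.9,0,0,0,0,0.11,-0.9,0,0,0,0,0.11,-0.9,0,0,0,0,0.11,-0.9,0,0,0,0,0.11,-0.9,0,0,0,0]'; python3 -m handwheel '[0.11,-0.9,0,0,0,0,0.11,-0.9,0,0,0,0,0.11,-0.9,0,0,0,0,0.11,-0.9,0,0,0,0,0.11,-0.9,0,0,0,0,0.11,-0.9,0,0,0,0,0.11,-0.9,0,0,0,0,0.11,-0.6,0,0,0,0]'; python3 -m handwheel '[0,-0.4,0,0,0,0,0,-0.2,0,0,0,0,0,0,0,0,0,0,0,0,0,0,0,0,0,0,0,0,0,0]'
```

```text
t: 7.37
tcp_pos: [0.5284, -0.1306, 0.2309]
tool_rot: [-1.574, 0.001, -1.574]
contact_force: [0.6, -0.7, -2.2]
grip_width: 0.0579
t: 8.03
tcp_pos: [0.5504, -0.3037, 0.2307]
tool_rot: [-1.573, 0.001, -1.575]
contact_force: [0.4, 0.0, -1.6]
grip_width: 0.0579
t: 8.45
tcp_pos: [0.5514, -0.3154, 0.2325]
tool_rot: [-1.571, 0.001, -1.573]
contact_force: [-1.2, 0.7, -2.1]
grip_width: 0.0573
```

```bash
python3 -m handwheel '[0,-0.1,-0.6,0,0,0,0,0,-0.9,0,0,0,0,0,-0.9,0,0,0,0,0,-0.9,0,0,0,0,0,-0.9,0,0,0,0,0,-0.9,0,0,0,0,0,-0.7,0,0,0,0,0,-0.4,0,0,0]';python3 -m handwheel '[0,0,0,0,0,0,0,0,0,0,0,0,0,0,0,0,0,0]'
```

```text
t: 9.12
tcp_pos: [0.5507, -0.3173, 0.0757]
tool_rot: [-1.573, 0.002, -1.573]
contact_force: [-0.0, -0.3, -2.1]
grip_width: 0.0579
t: 9.37
tcp_pos: [0.5525, -0.3191, 0.079]
tool_rot: [-1.569, -0.001, -1.574]
contact_force: [-0.6, -0.1, -2.3]
grip_width: 0.0577
```

Run:
```python
from h import *
im=bot.get_image("side"); cv2.imwrite("pics/s2.png",cv2.resize(im["color"][80:260,220:420],None,fx=3,fy=3))
```

```text
(no output)
```

View pics/s2.png

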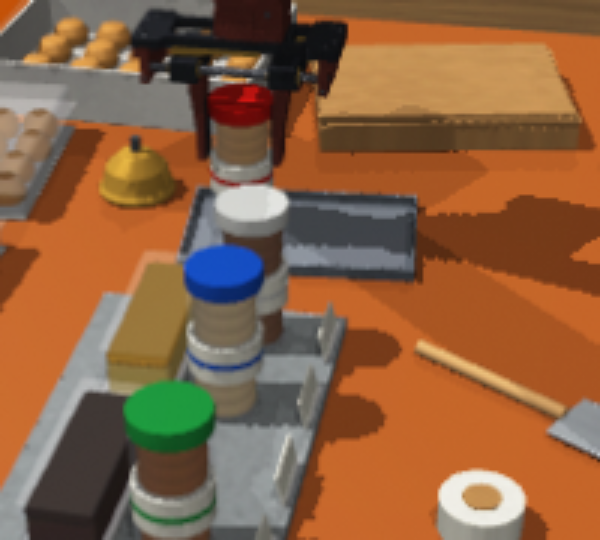

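```bash
python3 -m handwheel '[0,0,-0.15,0,0,0,0,0,-0.15,0,0,0,0,0,0,0,0,0,0,0,0,0,0,0]';python3 -m handwheel '[0,0,-0.06,0,0,0,0,0,0,0,0,0,0,0,0,0,0,0]'
```

```text
t: 9.75
tcp_pos: [0.5514, -0.3188, 0.0701]
tool_rot: [-1.571, 0.0, -1.574]
contact_force: [-0.2, -0.4, -2.3]
grip_width: 0.0577
t: 10.0
tcp_pos: [0.5516, -0.3189, 0.0687]
tool_rot: [-1.571, -0.0, -1.574]
contact_force: [-0.1, -0.5, -1.6]
grip_width: 0.0578
```

```bash
python3 -m handwheel '[0,0,-0.04,0,0,0,0,0,0,0,0,0,0,0,0,0,0,0]'
```

```text
t: 10.25
tcp_pos: [0.5517, -0.319, 0.0686]
tool_rot: [-1.571, -0.0, -1.574]
contact_force: [-1.7, 2.4, 4.6]
grip_width: 0.0579
```

```bash
python3 -m handwheel '[0,0,0,0,0,0,0,0,0,0,0,0,0,0,0,0,0,0,0,0,0,0,0,0,0,0,0,0,0,0,0,0,0,0,0,0]' 0; python3 -m handwheel '[0,0,0.5,0,0,0,0,0,0.9,0,0,0,0,0,0.9,0,0,0,0,0,0.9,0,0,0,0,0,0.9,0,0,0,0,0,0.9,0,0,0,0,0,0.9,0,0,0,0,0,0.3,0,0,0]'
```

```text
t: 10.75
tcp_pos: [0.5515, -0.3189, 0.0676]
tool_rot: [-1.571, 0.0, -1.574]
contact_force: [0.1, -0.0, -0.7]
grip_width: 0.0877
t: 11.42
tcp_pos: [0.5531, -0.3198, 0.2273]
tool_rot: [-1.566, -0.003, -1.574]
contact_force: [1.2, -0.4, 0.2]
grip_width: 0.0878
```

```bash
python3 -m handwheel '[-0.1,0.5,0,0,0,0,-0.1,0.9,0,0,0,0,-0.1,0.9,0,0,0,0,-0.1,0.9,0,0,0,0,-0.1,0.9,0,0,0,0,-0.1,0.9,0,0,0,0,-0.1,0.9,0,0,0,0,-0.1,0.9,0,0,0,0]'; python3 -m handwheel '[-0.1,0.9,0,0,0,0,-0.1,0.9,0,0,0,0,-0.1,0.9,0,0,0,0,-0.1,0.9,0,0,0,0,-0.1,0.9,0,0,0,0,-0.1,0.9,0,0,0,0,-0.1,0.9,0,0,0,0,-0.1,0.9,0,0,0,0]'; python3 -m handwheel '[-0.1,0.9,0,0,0,0,-0.1,0.9,0,0,0,0,-0.06,0.9,0,0,0,0,0,0.9,0,0,0,0,0,0.35,0,0,0,0,0,0,0,0,0,0,0,0,0,0,0,0,0,0,0,0,0,0]'
python3 - <<'E'
from h import *
im=bot.get_image("wrist"); c=im["color"];cv2.imwrite("pics/w3.png",c)
d=bot.outline_of("wrist","tub_green_mid")[0]; print(d["p"],d["xy"],fit([(im,d["mask"])],lambda x,y:cyl(x,y,.012,.137),[.5065,.129],[.01,.01]))
hsv=cv2.cvtColor(c,cv2.COLOR_BGR2HSV); m=((abs(hsv[...,0].astype(int)-66)<10)&(hsv[...,1]>130)&d["mask"])
W=toplane(im,np.argwhere(m)[:,::-1].astype(float),.137)[:,:2].astype(np.float32); print(W.mean(0),cv2.minEnclosingCircle(W)); print(bot.get_obs()["tcp_pos"])
E
```

```text
t: 12.08
tcp_pos: [0.5299, -0.1468, 0.2211]
tool_rot: [-1.573, 0.001, -1.574]
contact_force: [-0.1, -0.6, 0.5]
grip_width: 0.088
t: 12.75
tcp_pos: [0.5096, 0.0327, 0.2212]
tool_rot: [-1.574, -0.0, -1.574]
contact_force: [0.5, 0.1, 0.2]
grip_width: 0.0878
t: 13.42
tcp_pos: [0.5046, 0.1291, 0.2221]
tool_rot: [-1.572, -0.001, -1.574]
contact_force: [-0.5, -0.5, 0.6]
grip_width: 0.0877
0.63 [279.1, 207.2] (array([0.50714839, 0.13024386]), np.float64(0.958798517474249))
[0.5070636 0.1319724] ((0.5063310265541077, 0.13546931743621826), 0.033811092376708984)
[0.50492269 0.12883752 0.2224462 ]
```

View pics/w3.png

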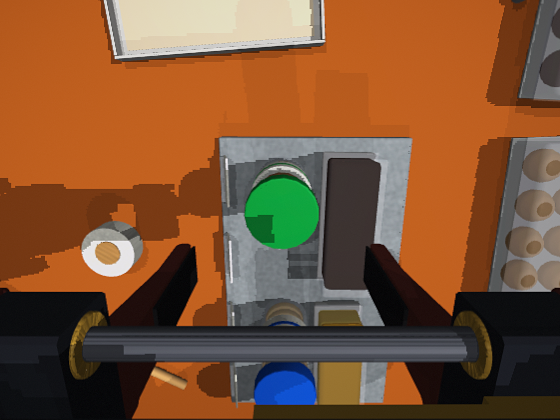

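```bash
python3 -m handwheel '[0.08,0.05,-0.6,0,0,0,0,0,-0.9,0,0,0,0,0,-0.9,0,0,0,0,0,-0.9,0,0,0,0,0,-0.9,0,0,0,0,0,-0.8,0,0,0,0,0,-0.5,0,0,0,0,0,-0.29,0,0,0]'; python3 -m handwheel '[0,0,0,0,0,0,0,0,0,0,0,0,0,0,0,0,0,0,0,0,0,0,0,0]'
```

```text
t: 14.18
tcp_pos: [0.5062, 0.13, 0.0763]
tool_rot: [-1.573, -0.001, -1.575]
contact_force: [-0.3, -0.3, 0.1]
grip_width: 0.0879
t: 14.52
tcp_pos: [0.5079, 0.1311, 0.079]
tool_rot: [-1.569, 0.0, -1.574]
contact_force: [0.3, -0.5, 0.5]
grip_width: 0.0878
```

```bash
python3 -m handwheel '[-0.02,-0.03,-0.04,0,0,0,0,0,0,0,0,0,0,0,0,0,0,0,0,0,0,0,0,0]'; python3 -m handwheel '[0,0,0,0,0,0,0,0,0,0,0,0,0,0,0,0,0,0,0,0,0,0,0,0,0,0,0,0,0,0,0,0,0,0,0,0,0,0,0,0,0,0,0,0,0,0,0,0]' 1 15
```

```text
t: 14.85
tcp_pos: [0.5066, 0.1304, 0.0772]
tool_rot: [-1.57, 0.0, -1.574]
contact_force: [0.2, 0.9, 1.2]
grip_width: 0.0881
t: 15.52
tcp_pos: [0.5064, 0.1303, 0.0769]
tool_rot: [-1.571, -0.0, -1.574]
contact_force: [-1.2, 0.0, -0.3]
grip_width: 0.0577
```

```bash
python3 -m handwheel '[0,0,0.3,0,0,0,0,0,0.7,0,0,0,0,0,0.9,0,0,0,0,0,0.9,0,0,0,0,0,0.9,0,0,0,0,0,0.9,0,0,0,0,0,0.9,0,0,0,0,0,0.7,0,0,0]'; python3 -m handwheel '[0,-0.4,0.1,0,0,0,-0.1,-0.8,0,0,0,0,-0.1,-0.9,0,0,0,0,-0.1,-0.9,0,0,0,0,-0.1,-0.9,0,0,0,0,-0.1,-0.9,0,0,0,0,-0.1,-0.9,0,0,0,0,-0.1,-0.9,0,0,0,0]'; python3 -m handwheel '[-0.1,-0.9,0,0,0,0,-0.1,-0.9,0,0,0,0,-0.1,-0.9,0,0,0,0,-0.1,-0.9,0,0,0,0,-0.1,-0.9,0,0,0,0,-0.1,-0.9,0,0,0,0,-0.1,-0.9,0,0,0,0,-0.1,-0.9,0,0,0,0]'; python3 -m handwheel '[-0.2,-0.9,0,0,0,0,-0.2,-0.9,0,0,0,0,-0.2,-0.9,0,0,0,0,-0.2,-0.9,0,0,0,0,-0.06,-0.6,0,0,0,0,0,-0.3,0,0,0,0,0,0,0,0,0,0,0,0,0,0,0,0]'
```

```text
t: 16.18
tcp_pos: [0.5069, 0.1304, 0.2342]
tool_rot: [-1.569, 0.0, -1.574]
contact_force: [0.4, -0.6, -1.9]
grip_width: 0.0577
t: 16.85
tcp_pos: [0.488, -0.0363, 0.2336]
tool_rot: [-1.572, -0.0, -1.574]
contact_force: [-0.5, -0.5, -1.0]
grip_width: 0.0578
t: 17.52
tcp_pos: [0.4678, -0.216, 0.2335]
tool_rot: [-1.572, 0.0, -1.574]
contact_force: [-0.4, -0.4, -1.9]
grip_width: 0.0577
t: 18.18
tcp_pos: [0.4473, -0.3268, 0.2339]
tool_rot: [-1.571, 0.001, -1.575]
contact_force: [0.0, -0.3, -1.7]
grip_width: 0.0577
```

```bash
python3 -m handwheel '[0,0,-0.6,0,0,0,0,0,-0.9,0,0,0,0,0,-0.9,0,0,0,0,0,-0.9,0,0,0,0,0,-0.9,0,0,0,0,0,-0.9,0,0,0,0,0,-0.8,0,0,0,0,0,-0.4,0,0,0]';python3 -m handwheel '[0,0,0,0,0,0,0,0,0,0,0,0,0,0,0,0,0,0,0,0,0,0,0,0]'
```

```text
t: 18.85
tcp_pos: [0.4468, -0.325, 0.0747]
tool_rot: [-1.573, 0.002, -1.573]
contact_force: [-0.1, -0.3, -1.5]
grip_width: 0.0576
t: 19.18
tcp_pos: [0.4484, -0.3276, 0.0783]
tool_rot: [-1.569, -0.001, -1.574]
contact_force: [0.0, -0.0, -1.6]
grip_width: 0.0579
```

```bash
python3 -m handwheel '[0,0,-0.15,0,0,0,0,0,-0.15,0,0,0,0,0,0,0,0,0,0,0,0,0,0,0]';python3 -m handwheel '[0,0,-0.06,0,0,0,0,0,0,0,0,0,0,0,0,0,0,0]';python3 -m handwheel '[0,0,-0.04,0,0,0,0,0,0,0,0,0,0,0,0,0,0,0]'
```

```text
t: 19.52
tcp_pos: [0.4474, -0.3271, 0.0693]
tool_rot: [-1.571, 0.0, -1.574]
contact_force: [-0.2, -1.2, -1.6]
grip_width: 0.0576
t: 19.77
tcp_pos: [0.4476, -0.3272, 0.0679]
tool_rot: [-1.571, 0.0, -1.574]
contact_force: [0.4, 0.2, -1.3]
grip_width: 0.0576
t: 20.02
tcp_pos: [0.4474, -0.3272, 0.0677]
tool_rot: [-1.571, -0.0, -1.574]
contact_force: [-3.1, 1.4, 7.7]
grip_width: 0.0575
```

```bash
python3 -m handwheel '[0,0,0,0,0,0,0,0,0,0,0,0,0,0,0,0,0,0,0,0,0,0,0,0,0,0,0,0,0,0,0,0,0,0,0,0]' 0; python3 -m handwheel '[0,0,0.5,0,0,0,0,0,0.9,0,0,0,0,0,0.9,0,0,0,0,0,0.9,0,0,0,0,0,0.9,0,0,0,0,0,0.9,0,0,0,0,0,0.9,0,0,0,0,0,0.3,0,0,0]'
python3 - <<'E'
from h import *
im=bot.get_image("side"); cv2.imwrite("pics/s3.png",im["color"])
E
```

```text
t: 20.52
tcp_pos: [0.4476, -0.3271, 0.0669]
tool_rot: [-1.571, 0.0, -1.574]
contact_force: [-0.6, 0.7, -0.6]
grip_width: 0.088
t: 21.18
tcp_pos: [0.4489, -0.3281, 0.2261]
tool_rot: [-1.566, -0.003, -1.574]
contact_force: [0.8, 0.2, 0.6]
grip_width: 0.0877
```

View pics/s3.png

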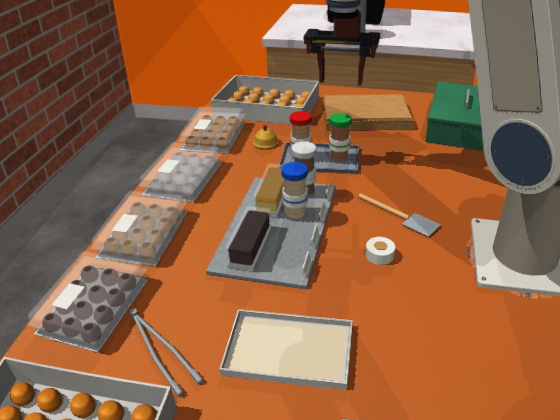

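```bash
python3 -m handwheel '[0.25,0.5,0,0,0,0,0.25,0.9,0,0,0,0,0.25,0.9,0,0,0,0,0.25,0.9,0,0,0,0,0.25,0.9,0,0,0,0,0.25,0.9,0,0,0,0,0.25,0.9,0,0,0,0,0.25,0.9,0,0,0,0]'; python3 -m handwheel '[0.25,0.9,0,0,0,0,0.25,0.9,0,0,0,0,0.25,0.9,0,0,0,0,0.25,0.9,0,0,0,0,0.25,0.9,0,0,0,0,0.25,0.9,0,0,0,0,0.25,0.9,0,0,0,0,0.25,0.9,0,0,0,0]'; python3 -m handwheel '[0.3,0.9,0,0,0,0,0.3,0.9,0,0,0,0,0.3,0.6,0,0,0,0,0.2,0.2,0,0,0,0,0,0,0,0,0,0,0,0,0,0,0,0,0,0,0,0,0,0]'
python3 - <<'E'
from h import *
for n in ("wrist","top"):
    im=bot.get_image(n); c=im["color"];cv2.imwrite("pics/%s4.png"%n,c)
    d=bot.outline_of(n,"cake_choc_mid")[0]; r=fit([(im,d["mask"])],lambda x,y,a:box(x,y,a,.058,.15,.012,.067),[.5765,.0873,0],[.01,.01,.05]); print(n,d["p"],d["xy"],r)
    h=cv2.convexHull(proj(im,box(*r[0],.058,.15,.012,.067)).round().astype(int)); cv2.polylines(c,[h],True,(0,255,255),1); cv2.imwrite("pics/%s4f.png"%n,c)
E
```

```text
t: 21.9
tcp_pos: [0.4967, -0.1548, 0.2201]
tool_rot: [-1.574, 0.001, -1.574]
contact_force: [1.4, 0.0, 0.1]
grip_width: 0.0877
t: 22.57
tcp_pos: [0.5464, 0.0249, 0.22]
tool_rot: [-1.574, 0.0, -1.574]
contact_force: [-0.4, -0.4, -0.7]
grip_width: 0.0876
t: 23.15
tcp_pos: [0.5745, 0.087, 0.2214]
tool_rot: [-1.572, -0.0, -1.575]
contact_force: [-0.5, -0.4, -0.9]
grip_width: 0.0879
wrist 0.76 [283.7, 184.3] (array([ 0.57879784,  0.08774879, -0.00399076]), np.float64(0.9255616854561446))
top 0.74 [275.6, 191.1] (array([0.57242065, 0.07918183, 0.02986258]), np.float64(0.17678255745433114))
```

View pics/wrist4f.png

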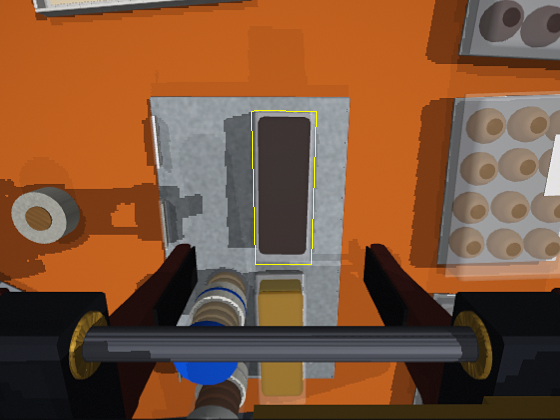

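```bash
python3 -m handwheel '[0.1,0.02,-0.6,0,0,0,0,0,-0.9,0,0,0,0,0,-0.9,0,0,0,0,0,-0.9,0,0,0,0,0,-0.9,0,0,0,0,0,-0.9,0,0,0,0,0,-0.6,0,0,0,0,0,0,0,0,0]'; python3 -m handwheel '[0,0,-0.5,0,0,0,0,0,-0.6,0,0,0,0,0,-0.5,0,0,0,0,0,-0.3,0,0,0,0,0,0,0,0,0,0,0,0,0,0,0,0,0,0,0,0,0]'
```

```text
t: 24.02
tcp_pos: [0.5753, 0.0875, 0.0765]
tool_rot: [-1.576, -0.001, -1.575]
contact_force: [-1.0, -0.3, -0.2]
grip_width: 0.0878
t: 24.6
tcp_pos: [0.5781, 0.0884, 0.0325]
tool_rot: [-1.57, 0.0, -1.574]
contact_force: [-0.1, 0.1, -1.1]
grip_width: 0.088
```

```bash
python3 -m handwheel '[0,-0.03,-0.15,0,0,0,0,0,-0.15,0,0,0,0,0,0,0,0,0,0,0,0,0,0,0]'; python3 -m handwheel '[0,0,0,0,0,0,0,0,0,0,0,0,0,0,0,0,0,0,0,0,0,0,0,0,0,0,0,0,0,0,0,0,0,0,0,0,0,0,0,0,0,0,0,0,0,0,0,0]' 1 30
```

```text
t: 24.93
tcp_pos: [0.5774, 0.0876, 0.0243]
tool_rot: [-1.571, -0.0, -1.574]
contact_force: [-0.5, 0.1, -0.3]
grip_width: 0.0879
t: 25.6
tcp_pos: [0.5775, 0.0876, 0.0245]
tool_rot: [-1.571, -0.0, -1.574]
contact_force: [-0.9, 0.5, 1.9]
grip_width: 0.0579
```

```bash
python3 -m handwheel '[0,0,0.2,0,0,0,0,0,0.5,0,0,0,0,0,0.8,0,0,0,0,0,0.9,0,0,0,0,0,0.9,0,0,0,0,0,0.9,0,0,0,0,0,0.6,0,0,0,0,0,0.2,0,0,0]'
python3 - <<'E'
from h import *
im=bot.get_image("wrist"); cv2.imwrite("pics/w5.png",im["color"])
im=bot.get_image("top"); c=im["color"]; cv2.imwrite("pics/t5.png",c)
for i in range(2):
  d=bot.outline_of("top","carton"); d=[k for k in d if abs(k["xy"][0]-160)<15]
  if d:
    for z1 in (.018,):
      print(d[0]["p"],d[0]["xy"],fit([(im,d[0]["mask"])],lambda x,y,a:box(x,y,a,.21,.136,0,z1),[.439,.3286,.06],[.01,.01,.05]))
  cv2.imwrite("pics/t5z.png",cv2.resize(c[190:300,110:220],None,fx=5,fy=5,interpolation=cv2.INTER_CUBIC))
  break
E
```

```text
t: 26.27
tcp_pos: [0.5789, 0.0878, 0.1528]
tool_rot: [-1.566, 0.001, -1.574]
contact_force: [1.2, 0.9, -4.4]
grip_width: 0.0579
0.87 [147.3, 242.5] (array([0.43929701, 0.33334884, 0.09459273]), np.float64(0.5696701930741896))
```

View pics/w5.png

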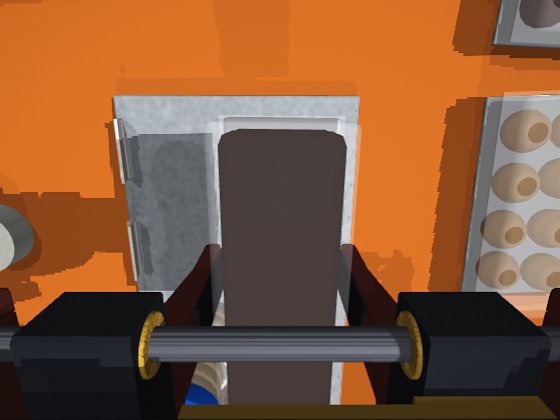

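View pics/t5z.png

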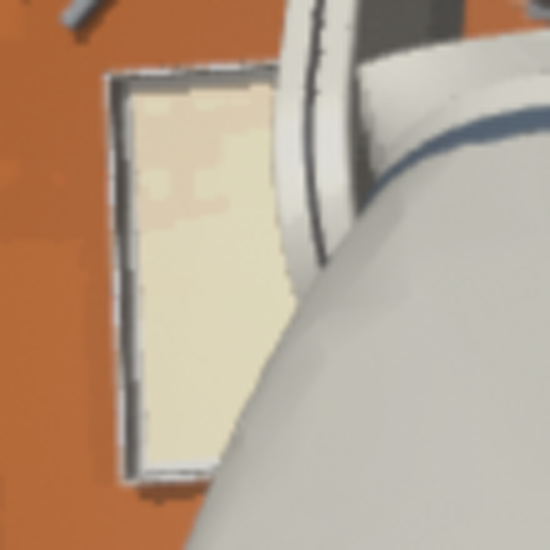

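Run:
```python
import cv2
c=cv2.imread("pics/top0.png"); cv2.imwrite("pics/t0z.png",cv2.resize(c[192:296,115:205],None,fx=6,fy=6,interpolation=cv2.INTER_CUBIC))
c=cv2.imread("pics/side0.png"); cv2.imwrite("pics/s0z.png",cv2.resize(c[300:395,210:365],None,fx=5,fy=5,interpolation=cv2.INTER_CUBIC))
```

```text
(no output)
```

View pics/t0z.png

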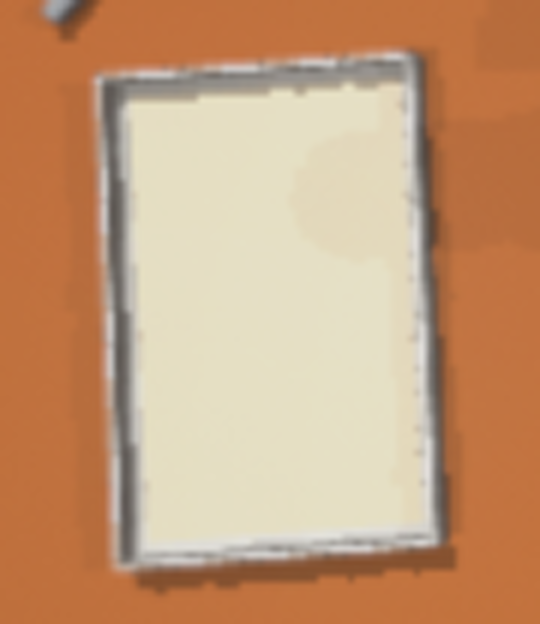

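View pics/s0z.png

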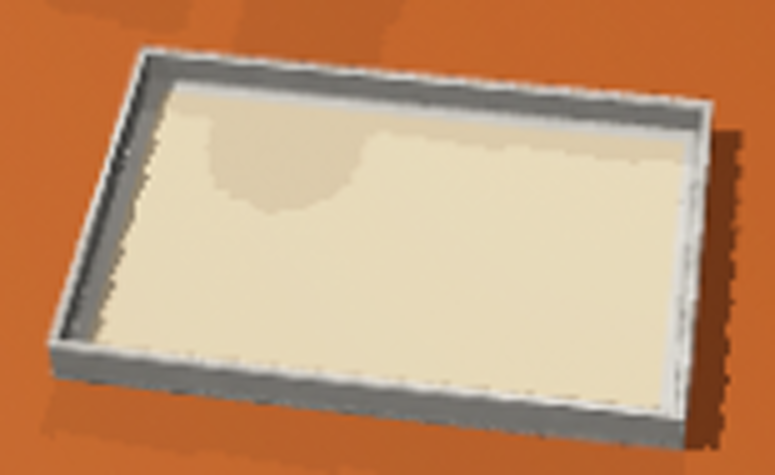

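Run:
```python
from h import *
def an(im,P):
    W=toplane(im,P,.018)[:,:2]; print(W.round(4).tolist(), "c",W.mean(0).round(4))
    for i in range(4):
        d=W[(i+1)%4]-W[i]; print(np.hypot(*d).round(4), np.degrees(np.arctan2(d[1],d[0])).round(2))
an(bot.get_image("top"),np.array([[95,75],[412,52],[441,543],[114,568]])/6+[115,192]-.42)
an(bot.get_image("side"),np.array([[143,47],[712,100],[685,418],[50,345]])/5+[210,300]-.4)
```

```text
[[0.5386, 0.4035], [0.5479, 0.2682], [0.3403, 0.2523], [0.3307, 0.3895]] c [0.4394 0.3284]
0.1357 -86.1
0.2082 -175.62
0.1375 94.02
0.2084 3.87
[[0.5481, 0.2707], [0.3399, 0.2555], [0.3308, 0.3916], [0.539, 0.4054]] c [0.4395 0.3308]
0.2087 -175.84
0.1364 93.82
0.2086 3.8
0.1351 -86.14
```

```bash
python3 -m handwheel '[-0.15,0.25,0,0,0,0.4,-0.3,0.55,0,0,0,0.85,-0.3,0.55,0,0,0,0.85,-0.3,0.55,0,0,0,0.85,-0.3,0.55,0,0,0,0.85,-0.3,0.55,0,0,0,0.85,-0.3,0.55,0,0,0,0.85,-0.3,0.55,0,0,0,0.85]'; python3 -m handwheel '[-0.3,0.55,0,0,0,0.85,-0.3,0.55,0,0,0,0.85,-0.3,0.55,0,0,0,0.85,-0.3,0.55,0,0,0,0.85,-0.3,0.55,0,0,0,0.85,-0.3,0.55,0,0,0,0.85,-0.3,0.55,0,0,0,0.85,-0.3,0.55,0,0,0,0.85]'; python3 -m handwheel '[-0.3,0.5,0,0,0,0.85,-0.3,0.4,0,0,0,0.85,-0.2,0.2,0,0,0,0.5,-0.1,0.07,0,0,0,0.3,0,0,0,0,0,0,0,0,0,0,0,0,0,0,0,0,0,0,0,0,0,0,0,0]'
```

```text
t: 27.18
tcp_pos: [0.52, 0.1904, 0.148]
tool_rot: [-1.573, 0.001, -0.905]
contact_force: [0.3, -0.6, -4.9]
grip_width: 0.0577
t: 27.85
tcp_pos: [0.4601, 0.3003, 0.148]
tool_rot: [-1.573, 0.002, -0.193]
contact_force: [-0.2, 0.1, -5.4]
grip_width: 0.0574
t: 28.52
tcp_pos: [0.4389, 0.329, 0.149]
tool_rot: [-1.571, 0.001, 0.064]
contact_force: [-0.4, -0.2, -5.1]
grip_width: 0.058
```

Run:
```python
from h import *
im=bot.get_image("wrist"); c=im["color"]
P=np.vstack([box(.4394,.3295,.0707,.21,.136,.018,.018)[:4], box(.4394,.3295,.0707,.204,.13,.004,.004)[:4]])
for p in proj(im,P): cv2.circle(c,tuple(int(v) for v in p.round()),3,(255,0,255),1)
cv2.imwrite("pics/w6.png",c)
im=bot.get_image("side"); cv2.imwrite("pics/s6.png",im["color"])
```

```text
(no output)
```

View pics/w6.png

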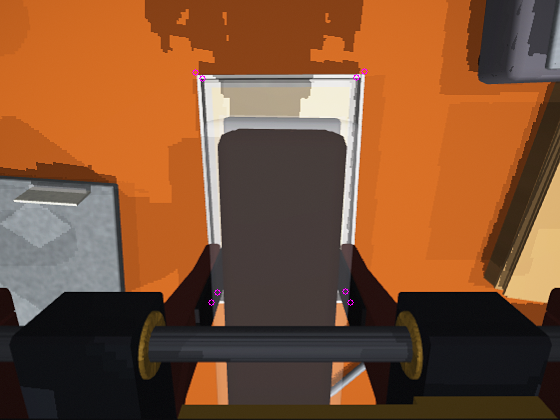

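View pics/s6.png

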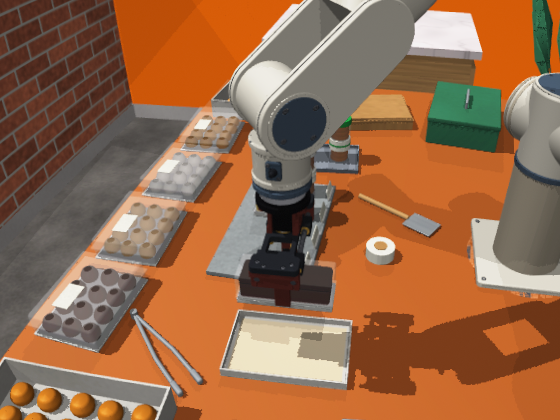

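```bash
python3 -m handwheel '[0.02,0.02,-0.5,0,0,0.07,0,0,-0.8,0,0,0,0,0,-0.9,0,0,0,0,0,-0.9,0,0,0,0,0,-0.7,0,0,0,0,0,-0.5,0,0,0,0,0,-0.3,0,0,0,0,0,-0.2,0,0,0]'; python3 -m handwheel '[0,0,0,0,0,0,0,0,0,0,0,0,0,0,0,0,0,0,0,0,0,0,0,0]'
```

```text
t: 29.28
tcp_pos: [0.4393, 0.3297, 0.0287]
tool_rot: [-1.571, 0.001, 0.072]
contact_force: [0.1, -0.4, -5.3]
grip_width: 0.0579
t: 29.62
tcp_pos: [0.4399, 0.3303, 0.0303]
tool_rot: [-1.57, -0.001, 0.072]
contact_force: [-0.0, 0.1, -5.3]
grip_width: 0.0581
```

```bash
python3 -m handwheel '[0,-0.03,-0.2,0,0,0,0,0,-0.2,0,0,0,0,0,-0.08,0,0,0,0,0,0,0,0,0,0,0,0,0,0,0,0,0,0,0,0,0]'; python3 -m handwheel '[0,0,-0.05,0,0,0,0,0,0,0,0,0,0,0,0,0,0,0]'
```

```text
t: 30.12
tcp_pos: [0.4393, 0.3291, 0.0174]
tool_rot: [-1.571, 0.0, 0.072]
contact_force: [0.0, 0.5, -4.0]
grip_width: 0.0578
t: 30.37
tcp_pos: [0.4395, 0.3293, 0.0165]
tool_rot: [-1.571, -0.0, 0.072]
contact_force: [-0.7, 0.3, -1.3]
grip_width: 0.0576
```

```bash
python3 -m handwheel '[0,0,-0.03,0,0,0,0,0,0,0,0,0,0,0,0,0,0,0]'; python3 -m handwheel '[0,0,0,0,0,0,0,0,0,0,0,0,0,0,0,0,0,0,0,0,0,0,0,0,0,0,0,0,0,0]' 0.16
```

```text
t: 30.62
tcp_pos: [0.4395, 0.3293, 0.0165]
tool_rot: [-1.571, -0.001, 0.072]
contact_force: [-3.3, -1.1, 9.5]
grip_width: 0.0578
t: 31.03
tcp_pos: [0.4394, 0.3292, 0.0154]
tool_rot: [-1.571, -0.0, 0.072]
contact_force: [0.5, 0.3, 0.2]
grip_width: 0.0733
```

```bash
python3 -m handwheel '[0,0,0.3,0,0,0,0,0,0.7,0,0,0,0,0,0.9,0,0,0,0,0,0.9,0,0,0,0,0,0.9,0,0,0,0,0,0.9,0,0,0,0,0,0.9,0,0,0,0,0,0.9,0,0,0]'
python3 - <<'E'
from h import *
im=bot.get_image("wrist"); c=im["color"]; cv2.imwrite("pics/w7.png",c)
im=bot.get_image("side"); cv2.imwrite("pics/s7.png",im["color"])
E
```

```text
t: 31.7
tcp_pos: [0.4391, 0.329, 0.177]
tool_rot: [-1.571, -0.0, 0.072]
contact_force: [0.3, 0.2, -0.7]
grip_width: 0.0737
```

View pics/w7.png

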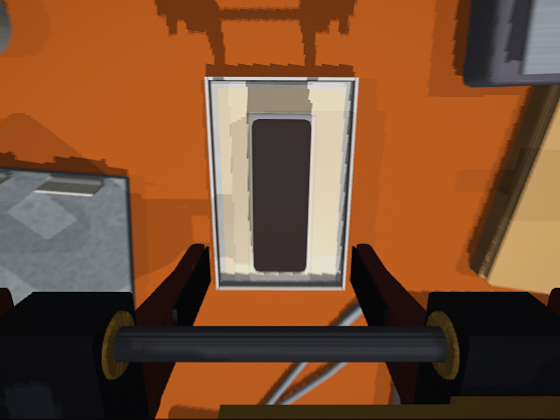

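View pics/s7.png

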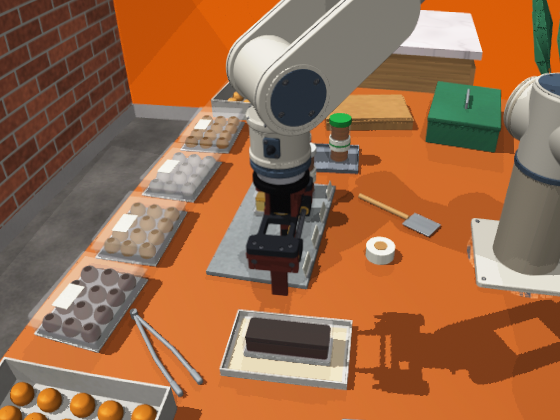

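Run:
```python
from h import *
im=bot.get_image("wrist"); c=im["color"]
d=bot.outline_of("wrist","cake_choc_mid")[0]; r=fit([(im,d["mask"])],lambda x,y,a:box(x,y,a,.15,.058,.004,.059),[.4394,.3295,.07],[.01,.01,.05]); print(r)
W=toplane(im,[[205,78],[358,77],[345,290],[217,289]],.018)[:,:2]; print(W.round(4),W.mean(0))
d=bot.outline_of("wrist","carton")
for k in d[:2]: print(k["p"],fit([(im,k["mask"]|bot.outline_of("wrist","cake_choc_mid")[0]["mask"])],lambda x,y,a:box(x,y,a,.21,.136,.0,.018),[.4394,.3295,.07],[.01,.01,.05]))
```

```text
(array([0.44124097, 0.33081969, 0.06216573]), np.float64(0.9359008276956801))
[[0.3452 0.2578]
 [0.3345 0.3934]
 [0.5474 0.409 ]
 [0.5558 0.2723]] [0.44573394 0.33311847]
0.93 (array([0.44113177, 0.33067491, 0.06559713]), np.float64(0.9832902273274625))
```

```bash
python3 -m handwheel '[0,-0.4,0.4,0,0,-0.3,0,-0.85,0.4,0,0,-0.65,0,-0.85,0.4,0,0,-0.65,0,-0.85,0.4,0,0,-0.65,0,-0.85,0.4,0,0,-0.65,0,-0.85,0,0,0,-0.65,0,-0.85,0,0,0,-0.65,0,-0.85,0,0,0,-0.65]' 0; python3 -m handwheel '[0,-0.85,0,0,0,-0.65,0,-0.85,0,0,0,-0.65,0,-0.85,0,0,0,-0.65,0,-0.85,0,0,0,-0.65,0,-0.85,0,0,0,-0.65,0,-0.85,0,0,0,-0.65,0,-0.85,0,0,0,-0.65,0,-0.85,0,0,0,-0.65]'; python3 -m handwheel '[0,-0.85,0,0,0,-0.65,0,-0.85,0,0,0,-0.65,0,-0.85,0,0,0,-0.65,0,-0.85,0,0,0,-0.65,0,-0.85,0,0,0,-0.65,0,-0.85,0,0,0,-0.65,0,-0.85,0,0,0,-0.65,0,-0.85,0,0,0,-0.65]'
```

```text
t: 32.67
tcp_pos: [0.4387, 0.1687, 0.2253]
tool_rot: [-1.572, 0.001, -0.441]
contact_force: [0.7, -0.2, -1.4]
grip_width: 0.0877
t: 33.33
tcp_pos: [0.4383, -0.0011, 0.2251]
tool_rot: [-1.572, 0.001, -0.985]
contact_force: [0.7, 0.0, -0.7]
grip_width: 0.0879
t: 34.0
tcp_pos: [0.4382, -0.1708, 0.2251]
tool_rot: [-1.572, 0.001, -1.53]
contact_force: [-0.3, 0.5, -0.7]
grip_width: 0.0878
```

```bash
python3 -m handwheel '[0.1,-0.9,0,0,0,-0.25,0.1,-0.9,0,0,0,-0.17,0.1,-0.9,0,0,0,0,0.07,-0.9,0,0,0,0,0,-0.9,0,0,0,0,0,-0.9,0,0,0,0,0,-0.6,0,0,0,0,0,-0.2,0,0,0,0]'; python3 -m handwheel '[0,0,0,0,0,0,0,0,0,0,0,0,0,0,0,0,0,0,0,0,0,0,0,0]'
python3 - <<'E'
from h import *
im=bot.get_image("wrist"); c=im["color"];cv2.imwrite("pics/w8.png",c)
for n in("green","red"):
  for d in bot.outline_of("wrist","tub_%s_mid"%n)[:1]: print(n,d["p"],d["xy"],fit([(im,d["mask"])],lambda x,y:cyl(x,y,.003,.128),[.4474,-.3272] if n=="green" else [.5517,-.319],[.01,.01]))
E
```

```text
t: 34.67
tcp_pos: [0.4479, -0.3266, 0.2251]
tool_rot: [-1.572, 0.0, -1.572]
contact_force: [-0.5, 1.1, 0.4]
grip_width: 0.0879
t: 35.0
tcp_pos: [0.4485, -0.3236, 0.2254]
tool_rot: [-1.571, 0.0, -1.568]
contact_force: [-0.7, -0.6, -0.5]
grip_width: 0.0875
green 0.76 [278.7, 206.5] (array([ 0.44902508, -0.3273248 ]), np.float64(0.9621393489152701))
red 0.86 [398.3, 193.1] (array([ 0.55192781, -0.31952455]), np.float64(0.9285807454974163))
```

View pics/w8.png

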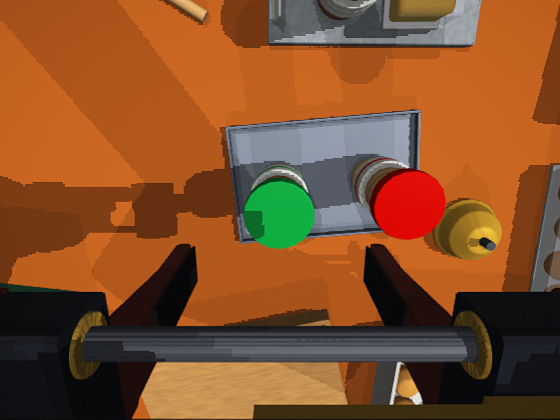

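```bash
python3 -m handwheel '[-0.04,-0.14,-0.5,0,0,-0.06,0,0,-0.9,0,0,0,0,0,-0.9,0,0,0,0,0,-0.9,0,0,0,0,0,-0.9,0,0,0,0,0,-0.9,0,0,0,0,0,-0.8,0,0,0,0,0,-0.4,0,0,0]'; python3 -m handwheel '[0,0,0,0,0,0,0,0,0,0,0,0,0,0,0,0,0,0,0,0,0,0,0,0]'
```

```text
t: 35.82
tcp_pos: [0.4466, -0.327, 0.0683]
tool_rot: [-1.573, 0.002, -1.575]
contact_force: [-0.2, -0.6, 0.1]
grip_width: 0.0875
t: 36.15
tcp_pos: [0.4484, -0.3287, 0.0718]
tool_rot: [-1.569, -0.001, -1.575]
contact_force: [0.3, 0.1, 1.1]
grip_width: 0.0876
```

```bash
python3 -m handwheel '[0,0.03,-0.13,0,0,0,0,0,0,0,0,0,0,0,0,0,0,0,0,0,0,0,0,0]'
```

```text
t: 36.48
tcp_pos: [0.4476, -0.3274, 0.0674]
tool_rot: [-1.571, -0.0, -1.575]
contact_force: [-0.7, 0.6, -0.7]
grip_width: 0.0874
```

```bash
python3 -m handwheel '[0,0,0,0,0,0,0,0,0,0,0,0,0,0,0,0,0,0,0,0,0,0,0,0,0,0,0,0,0,0,0,0,0,0,0,0,0,0,0,0,0,0,0,0,0,0,0,0]' 1 15; python3 -m handwheel '[0,0,0.3,0,0,0,0,0,0.7,0,0,0,0,0,0.9,0,0,0,0,0,0.9,0,0,0,0,0,0.9,0,0,0,0,0,0.9,0,0,0,0,0,0.9,0,0,0,0,0,0.9,0,0,0]'
```

```text
t: 37.15
tcp_pos: [0.4475, -0.3274, 0.0671]
tool_rot: [-1.571, 0.0, -1.575]
contact_force: [-0.0, 0.2, -0.3]
grip_width: 0.0581
t: 37.82
tcp_pos: [0.4472, -0.3271, 0.2287]
tool_rot: [-1.571, 0.0, -1.575]
contact_force: [-1.2, -0.9, -1.8]
grip_width: 0.0578
```

```bash
python3 -m handwheel '[0.1,0.4,0.1,0,0,0,0.1,0.8,0.1,0,0,0,0.1,0.9,0,0,0,0,0.1,0.9,0,0,0,0,0.1,0.9,0,0,0,0,0.1,0.9,0,0,0,0,0.1,0.9,0,0,0,0,0.1,0.9,0,0,0,0]'; python3 -m handwheel '[0.1,0.9,0,0,0,0,0.1,0.9,0,0,0,0,0.1,0.9,0,0,0,0,0.1,0.9,0,0,0,0,0.1,0.9,0,0,0,0,0.1,0.9,0,0,0,0,0.1,0.9,0,0,0,0,0.1,0.9,0,0,0,0]'; python3 -m handwheel '[0.15,0.9,0,0,0,0,0.15,0.9,0,0,0,0,0.15,0.9,0,0,0,0,0.15,0.9,0,0,0,0,0.17,0.6,0,0,0,0,0,0.29,0,0,0,0,0,0,0,0,0,0,0,0,0,0,0,0]';python3 -m handwheel '[0,0,0,0,0,0,0,0,0,0,0,0]'
```

```text
t: 38.48
tcp_pos: [0.4668, -0.1604, 0.2312]
tool_rot: [-1.572, 0.001, -1.575]
contact_force: [0.0, -0.8, -1.1]
grip_width: 0.0576
t: 39.15
tcp_pos: [0.4865, 0.0193, 0.2312]
tool_rot: [-1.572, 0.0, -1.575]
contact_force: [1.4, 0.2, -1.7]
grip_width: 0.0578
t: 39.82
tcp_pos: [0.5059, 0.1298, 0.2315]
tool_rot: [-1.572, -0.001, -1.574]
contact_force: [-0.2, 0.3, -1.2]
grip_width: 0.0576
t: 39.98
tcp_pos: [0.5065, 0.129, 0.232]
tool_rot: [-1.571, -0.0, -1.576]
contact_force: [0.2, -0.3, -1.8]
grip_width: 0.0579
```

```bash
python3 -m handwheel '[0,0.04,-0.5,0,0,0,0,0,-0.9,0,0,0,0,0,-0.9,0,0,0,0,0,-0.9,0,0,0,0,0,-0.9,0,0,0,0,0,-0.9,0,0,0,0,0,-0.6,0,0,0,0,0,-0.3,0,0,0]'; python3 -m handwheel '[0,0,0,0,0,0,0,0,0,0,0,0,0,0,0,0,0,0,0,0,0,0,0,0,0,0,0,0,0,0]'
```

```text
t: 40.65
tcp_pos: [0.5057, 0.1297, 0.0828]
tool_rot: [-1.574, -0.001, -1.576]
contact_force: [-0.4, 0.3, -2.0]
grip_width: 0.058
t: 41.07
tcp_pos: [0.5075, 0.131, 0.0857]
tool_rot: [-1.569, 0.0, -1.575]
contact_force: [-0.9, -0.2, -1.7]
grip_width: 0.058
```

```bash
python3 -m handwheel '[0,-0.02,-0.15,0,0,0,0,0,-0.12,0,0,0,0,0,0,0,0,0,0,0,0,0,0,0,0,0,0,0,0,0]'; python3 -m handwheel '[0,0,0,0,0,0,0,0,0,0,0,0,0,0,0,0,0,0]'
```

```text
t: 41.48
tcp_pos: [0.5067, 0.1304, 0.0778]
tool_rot: [-1.571, -0.0, -1.575]
contact_force: [0.9, 0.0, -0.8]
grip_width: 0.0577
t: 41.73
tcp_pos: [0.5068, 0.1304, 0.078]
tool_rot: [-1.571, 0.0, -1.575]
contact_force: [-0.0, -0.1, -2.4]
grip_width: 0.0577
```

```bash
python3 -m handwheel '[-0.01,-0.01,-0.06,0,0,0,0,0,0,0,0,0,0,0,0,0,0,0]'; python3 -m handwheel '[0,0,-0.04,0,0,0,0,0,0,0,0,0,0,0,0,0,0,0]'
```

```text
t: 41.98
tcp_pos: [0.5064, 0.1301, 0.0763]
tool_rot: [-1.571, -0.0, -1.575]
contact_force: [0.3, 0.7, -2.5]
grip_width: 0.0583
t: 42.23
tcp_pos: [0.5065, 0.1301, 0.076]
tool_rot: [-1.571, -0.0, -1.575]
contact_force: [-2.6, -0.1, 5.8]
grip_width: 0.058
```

Contact felt; release and rise, then fetch red.

```bash
python3 -m handwheel '[0,0,0,0,0,0,0,0,0,0,0,0,0,0,0,0,0,0,0,0,0,0,0,0,0,0,0,0,0,0,0,0,0,0,0,0]' 0; python3 -m handwheel '[0,0,0.5,0,0,0,0,0,0.9,0,0,0,0,0,0.9,0,0,0,0,0,0.9,0,0,0,0,0,0.9,0,0,0,0,0,0.9,0,0,0,0,0,0.8,0,0,0,0,0,0.1,0,0,0]'
python3 - <<'E'
from h import *
im=bot.get_image("wrist"); c=im["color"];cv2.imwrite("pics/w9.png",c)
d=bot.outline_of("wrist","tub_green_mid")[0]; print(d["p"],d["xy"],fit([(im,d["mask"])],lambda x,y:cyl(x,y,.012,.137),[.5065,.129],[.01,.01]))
E
```

```text
t: 42.73
tcp_pos: [0.5066, 0.1301, 0.0753]
tool_rot: [-1.571, -0.0, -1.575]
contact_force: [-0.0, 0.7, -0.0]
grip_width: 0.0874
t: 43.4
tcp_pos: [0.5085, 0.1306, 0.2264]
tool_rot: [-1.565, 0.001, -1.575]
contact_force: [0.4, 0.0, 0.2]
grip_width: 0.088
0.83 [277.5, 207.5] (array([0.50814755, 0.12941769]), np.float64(0.956662535948935))
```

View pics/w9.png

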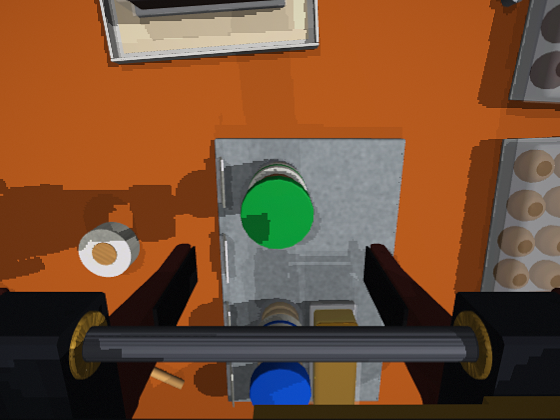

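```bash
python3 -m handwheel '[0.1,-0.5,0,0,0,0,0.1,-0.9,0,0,0,0,0.1,-0.9,0,0,0,0,0.1,-0.9,0,0,0,0,0.1,-0.9,0,0,0,0,0.1,-0.9,0,0,0,0,0.1,-0.9,0,0,0,0,0.1,-0.9,0,0,0,0]'; python3 -m handwheel '[0.1,-0.9,0,0,0,0,0.1,-0.9,0,0,0,0,0.1,-0.9,0,0,0,0,0.1,-0.9,0,0,0,0,0.1,-0.9,0,0,0,0,0.1,-0.9,0,0,0,0,0.1,-0.9,0,0,0,0,0.1,-0.9,0,0,0,0]'; python3 -m handwheel '[0.1,-0.9,0,0,0,0,0.08,-0.9,0,0,0,0,0,-0.9,0,0,0,0,0,-0.8,0,0,0,0,0,-0.4,0,0,0,0,0,0,0,0,0,0,0,0,0,0,0,0,0,0,0,0,0,0]'; python3 -m handwheel '[0,0,0,0,0,0,0,0,0,0,0,0]'
```

```text
t: 44.17
tcp_pos: [0.5254, -0.0418, 0.221]
tool_rot: [-1.574, 0.0, -1.575]
contact_force: [0.4, -0.4, -0.6]
grip_width: 0.0876
t: 44.83
tcp_pos: [0.5452, -0.2216, 0.2207]
tool_rot: [-1.574, 0.001, -1.576]
contact_force: [0.8, -1.3, -0.5]
grip_width: 0.0878
t: 45.5
tcp_pos: [0.5505, -0.3165, 0.2221]
tool_rot: [-1.572, 0.001, -1.575]
contact_force: [-0.6, -0.0, -0.9]
grip_width: 0.0881
t: 45.67
tcp_pos: [0.5512, -0.3164, 0.2229]
tool_rot: [-1.571, 0.0, -1.574]
contact_force: [-0.5, 0.5, 0.3]
grip_width: 0.0879
```

```bash
python3 -m handwheel '[0.02,-0.1,-0.5,0,0,0,0,0,-0.9,0,0,0,0,0,-0.9,0,0,0,0,0,-0.9,0,0,0,0,0,-0.9,0,0,0,0,0,-0.9,0,0,0,0,0,-0.8,0,0,0,0,0,-0.4,0,0,0]'; python3 -m handwheel '[0,0,0,0,0,0,0,0,0,0,0,0,0,0,0,0,0,0,0,0,0,0,0,0,0,0,0,0,0,0]'
```

```text
t: 46.33
tcp_pos: [0.55, -0.3186, 0.0646]
tool_rot: [-1.574, 0.002, -1.575]
contact_force: [-0.1, 0.7, 0.4]
grip_width: 0.0877
t: 46.75
tcp_pos: [0.5523, -0.3203, 0.0693]
tool_rot: [-1.569, -0.001, -1.575]
contact_force: [0.1, 0.3, -0.1]
grip_width: 0.0878
```

```bash
python3 -m handwheel '[0,0.03,-0.04,0,0,0,0,0,0,0,0,0,0,0,0,0,0,0,0,0,0,0,0,0]'
```

```text
t: 47.08
tcp_pos: [0.5517, -0.3192, 0.0671]
tool_rot: [-1.571, -0.0, -1.575]
contact_force: [-0.4, 0.2, 1.0]
grip_width: 0.088
```

```bash
python3 -m handwheel '[0,0,0,0,0,0,0,0,0,0,0,0,0,0,0,0,0,0,0,0,0,0,0,0,0,0,0,0,0,0,0,0,0,0,0,0,0,0,0,0,0,0,0,0,0,0,0,0]' 1 15; python3 -m handwheel '[0,0,0.3,0,0,0,0,0,0.7,0,0,0,0,0,0.9,0,0,0,0,0,0.9,0,0,0,0,0,0.9,0,0,0,0,0,0.9,0,0,0,0,0,0.9,0,0,0,0,0,0.9,0,0,0]'
```

```text
t: 47.75
tcp_pos: [0.5516, -0.3192, 0.0669]
tool_rot: [-1.571, -0.0, -1.575]
contact_force: [0.3, -0.4, -0.1]
grip_width: 0.0577
t: 48.42
tcp_pos: [0.5511, -0.3189, 0.2283]
tool_rot: [-1.571, 0.0, -1.575]
contact_force: [0.3, -0.0, -1.5]
grip_width: 0.0576
```

```bash
python3 -m handwheel '[-0.1,0.4,0.1,0,0,0,-0.1,0.8,0.1,0,0,0,-0.1,0.9,0,0,0,0,-0.1,0.9,0,0,0,0,-0.1,0.9,0,0,0,0,-0.1,0.9,0,0,0,0,-0.1,0.9,0,0,0,0,-0.1,0.9,0,0,0,0]'; python3 -m handwheel '[-0.1,0.9,0,0,0,0,-0.1,0.9,0,0,0,0,-0.1,0.9,0,0,0,0,-0.1,0.9,0,0,0,0,-0.1,0.9,0,0,0,0,-0.1,0.9,0,0,0,0,-0.1,0.9,0,0,0,0,-0.1,0.7,0,0,0,0]'; python3 -m handwheel '[-0.1,0.5,0,0,0,0,-0.04,0.3,0,0,0,0,0,0,0,0,0,0,0,0,0,0,0,0,0,0,0,0,0,0,0,0,0,0,0,0]'
```

```text
t: 49.08
tcp_pos: [0.5301, -0.1523, 0.2308]
tool_rot: [-1.573, 0.001, -1.575]
contact_force: [0.6, 0.4, -0.9]
grip_width: 0.0579
t: 49.75
tcp_pos: [0.5099, 0.0227, 0.2309]
tool_rot: [-1.573, 0.0, -1.575]
contact_force: [-0.0, 0.2, -2.3]
grip_width: 0.0581
t: 50.25
tcp_pos: [0.5082, 0.0401, 0.2319]
tool_rot: [-1.571, -0.0, -1.576]
contact_force: [0.4, 0.4, -0.8]
grip_width: 0.0581
```

```bash
python3 -m handwheel '[-0.03,0.02,-0.5,0,0,0,0,0,-0.9,0,0,0,0,0,-0.9,0,0,0,0,0,-0.9,0,0,0,0,0,-0.9,0,0,0,0,0,-0.9,0,0,0,0,0,-0.6,0,0,0,0,0,-0.3,0,0,0]'; python3 -m handwheel '[0,0,0,0,0,0,0,0,0,0,0,0,0,0,0,0,0,0,0,0,0,0,0,0,0,0,0,0,0,0]';python3 -m handwheel '[0,0,-0.15,0,0,0,0,0,-0.12,0,0,0,0,0,0,0,0,0,0,0,0,0,0,0,0,0,0,0,0,0,0,0,0,0,0,0,0,0,0,0,0,0]'
```

```text
t: 50.92
tcp_pos: [0.5063, 0.0405, 0.0824]
tool_rot: [-1.574, -0.0, -1.576]
contact_force: [0.1, 0.5, -2.2]
grip_width: 0.0577
t: 51.33
tcp_pos: [0.508, 0.0414, 0.0854]
tool_rot: [-1.569, 0.0, -1.575]
contact_force: [0.2, -0.1, -1.8]
grip_width: 0.0578
t: 51.92
tcp_pos: [0.5073, 0.0414, 0.0777]
tool_rot: [-1.571, -0.0, -1.575]
contact_force: [0.4, 0.6, -1.7]
grip_width: 0.0578
```

```bash
python3 -m handwheel '[0.01,-0.02,-0.06,0,0,0,0,0,0,0,0,0,0,0,0,0,0,0]'; python3 -m handwheel '[0,0,-0.04,0,0,0,0,0,0,0,0,0,0,0,0,0,0,0]'
```

```text
t: 52.17
tcp_pos: [0.5075, 0.0408, 0.0761]
tool_rot: [-1.571, -0.0, -1.575]
contact_force: [-0.5, 0.2, -1.5]
grip_width: 0.0576
t: 52.42
tcp_pos: [0.5077, 0.0408, 0.0757]
tool_rot: [-1.571, -0.0, -1.575]
contact_force: [-1.5, -0.7, 4.4]
grip_width: 0.0577
```

Contact; release, rise, and retreat out of the cameras' view.

```bash
python3 -m handwheel '[0,0,0,0,0,0,0,0,0,0,0,0,0,0,0,0,0,0,0,0,0,0,0,0,0,0,0,0,0,0,0,0,0,0,0,0]' 0; python3 -m handwheel '[0,0,0.5,0,0,0,0,0,0.9,0,0,0,0,0,0.9,0,0,0,0,0,0.9,0,0,0,0,0,0.9,0,0,0,0,0,0.9,0,0,0,0,0,0.9,0,0,0,0,0,0.2,0,0,0]'; python3 -m handwheel '[-0.3,-0.5,0.2,0,0,0,-0.5,-0.9,0.2,0,0,0,-0.5,-0.9,0.2,0,0,0,-0.5,-0.9,0,0,0,0,-0.5,-0.9,0,0,0,0,-0.4,-0.9,0,0,0,0,-0.3,-0.9,0,0,0,0,-0.3,-0.9,0,0,0,0]'; python3 -m handwheel '[-0.3,-0.9,0,0,0,0,-0.3,-0.9,0,0,0,-0.4,-0.3,-0.9,0,0,0,-0.6,-0.3,-0.9,0,0,0,-0.6,-0.3,-0.9,0,0,0,-0.6,-0.3,-0.9,0,0,0,-0.6,-0.3,-0.9,0,0,0,-0.6,-0.3,-0.9,0,0,0,-0.6]'
```

```text
t: 52.92
tcp_pos: [0.5075, 0.0409, 0.0751]
tool_rot: [-1.571, 0.0, -1.575]
contact_force: [-0.1, -0.7, 0.3]
grip_width: 0.0877
t: 53.58
tcp_pos: [0.5094, 0.041, 0.2311]
tool_rot: [-1.565, 0.0, -1.575]
contact_force: [0.8, 0.6, -0.2]
grip_width: 0.0875
t: 54.25
tcp_pos: [0.4229, -0.1303, 0.2414]
tool_rot: [-1.573, 0.001, -1.575]
contact_force: [0.7, -0.3, -0.0]
grip_width: 0.0878
t: 54.92
tcp_pos: [0.363, -0.3099, 0.2412]
tool_rot: [-1.573, 0.001, -1.997]
contact_force: [0.1, -0.5, 0.1]
grip_width: 0.0878
```

```bash
python3 -m handwheel '[-0.5,-0.9,0,0,0,-0.6,-0.5,-0.9,0,0,0,-0.6,-0.5,-0.9,0,0,0,-0.6,-0.5,-0.9,0,0,0,-0.6,-0.5,-0.9,0,0,0,-0.6,-0.5,-0.9,0,0,0,-0.6,-0.5,-0.9,0,0,0,-0.3,-0.3,-0.5,0,0,0,-0.1]'; python3 -m handwheel '[0,0,0,0,0,0,0,0,0,0,0,0,0,0,0,0,0,0,0,0,0,0,0,0]'
python3 - <<'E'
from h import *
T={n:bot.get_image(n) for n in("top","side")}
for n in T: cv2.imwrite("pics/%s_end.png"%n,T[n]["color"])
im=T["top"];c=im["color"]; c0=cv2.imread("pics/top0.png")
for n,px in dict(green=(232,214),red=(270,213),blue=(308,212),white=(350,213)).items():
    o=[]
    for I in(c0,c):
        m=cv2.inRange(I,np.array(c0[px[1],px[0]],int)-45,np.array(c0[px[1],px[0]],int)+45)
        w=np.zeros_like(m); cv2.circle(w,px,17,255,-1); m&=w
        k,l,st,ce=cv2.connectedComponentsWithStats(m); o.append(toplane(im,[ce[l[px[1],px[0]]]],.137)[0,:2])
    print(n,np.round(o,4).tolist())
for n in T:
  for q,z,a in (("cake_choc_mid",.004,[.44,.33,.07]),("cake_gold_mid",.012,[.574,-.095,0])):
    d=bot.outline_of(n,q)[:1]
    if d: print(n,q,d[0]["p"],d[0]["xy"],fit([(T[n],d[0]["mask"])],lambda x,y,t:box(x,y,t,*((.15,.058) if "choc" in q else (.058,.15)),z,z+.055),a,[.01,.01,.05]))
df=np.abs(c.astype(int)-c0).max(2)[165:245,295:360]; print("gold/blue/white region diff>40 px:",(df>40).sum())
E
```

```text
t: 55.58
tcp_pos: [0.2677, -0.4804, 0.2412]
tool_rot: [-1.573, -0.0, -2.416]
contact_force: [0.8, -0.2, 0.3]
grip_width: 0.0877
t: 55.92
tcp_pos: [0.2703, -0.478, 0.2424]
tool_rot: [-1.572, 0.0, -2.412]
contact_force: [-0.1, 0.1, -0.1]
grip_width: 0.0882
green [[0.5049, 0.1279], [0.5056, 0.1277]]
red [[0.5073, 0.0395], [0.5071, 0.0394]]
blue [[0.5077, -0.0446], [0.5076, -0.0446]]
white [[0.5061, -0.1396], [0.5061, -0.1396]]
top cake_choc_mid 0.76 [155.0, 244.2] (array([0.44056551, 0.32653691, 0.08554791]), np.float64(0.8682816048448145))
top cake_gold_mid 0.65 [326.7, 188.2] (array([ 0.572799  , -0.09531369,  0.01063873]), np.float64(0.9377357756776727))
side cake_choc_mid 0.67 [288.8, 341.6] (array([0.43985414, 0.32883052, 0.06880907]), np.float64(0.9137713979770501))
side cake_gold_mid 0.68 [264.9, 188.8] (array([ 0.58787325, -0.10071341,  0.18716145]), np.float64(0.6022261529833038))
gold/blue/white region diff>40 px: 0
```

View pics/top_end.png

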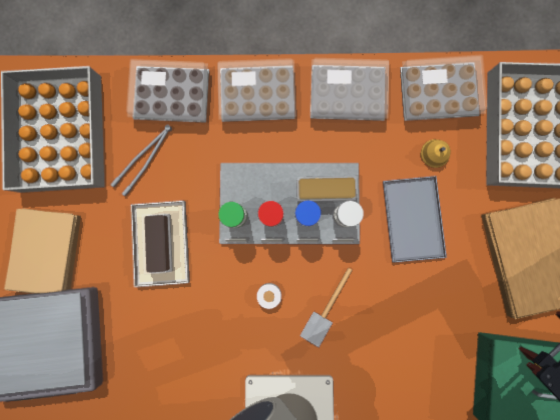

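View pics/side_end.png

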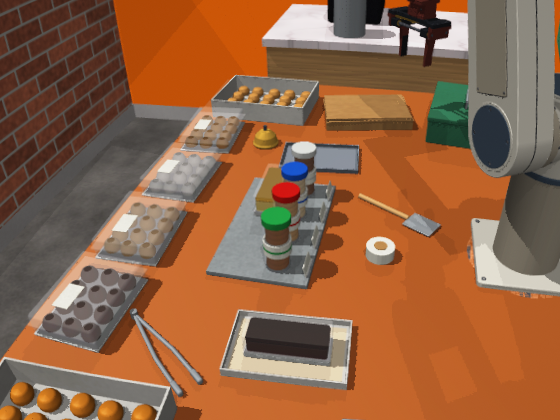

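```bash
python3 -c "
from plant import bot
print(bot.get_obs()['contact_force'],bot.finish_job())"
```

```text
the job is handed in; nothing more can be done
[ 0.58426106 -0.54773367 -0.43345351] None
```

The job is done and handed in at about 56 s of the 128 s allowed. I stood the red and green tubs on the steel tray, laid the chocolate cake in the middle of the white carton, and put both tubs back on the board.

**Tubs:** in the last top picture all four tubs stand upright. Their lid centres are within 0.7 mm of the first picture: green 0.7 mm, the other three 0.2 mm or less.

**Golden cake:** no pixel changed noticeably in the area of the golden cake and the blue and white tubs. The side-camera fit of the golden cake disagreed, by about 15 mm and 0.18 rad. I discount it because the tubs partly hide that cake there, and the fit was just as poor before anything moved.

**Chocolate cake:** it lies flat along the carton. The wrist camera, seeing both at once, put its centre within 0.2 mm of the carton's. The final top and side views put it within about 3 mm of the carton's measured centre, with the top view up to about 0.015 rad off in angle.

**Forces:** readings at the end of each move never passed about 10 N. The gripper was open and clear of everything, with no contact reading beyond sensor noise.

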